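# Put the microscope lens away, wide face up

## Task

On the repair bench, take the microscope lens that stands on its narrow neck (wide glass face up) and set it down gently, not dropped, in the pocket of the round lens rest, still neck down and wide face up, then let go. Leave the other lens, which lies wide face down with its neck up, where it is.

Things in the scene. Friction and masses are not known exactly. Their poses are not given: they have to be found in the camera images.
- lens_up: The lens to put away: a loose metal microscope lens of about 130 g, standing upright on the blue mat on its narrow neck. Bright neck 36 mm across and 16 mm high below, dark ribbed wide barrel 52 mm across and 24 mm high above it (40 mm in all), dark coated glass on its wide top face, so from above it looks dark all over. Origin at the centre of the neck's underside, z up; round, so yaw does not matter. Take it across the wide barrel, 16 to 40 mm above its origin.
- lens_down: The other lens, the same but upside down: loose, wide barrel (52 mm across, 24 mm high) on the mat, narrow neck (36 mm across, 16 mm high) pointing up, so from above it shows a bright disc within a dark ring. Origin at the centre of its underside on the mat, z up. It stays where it is.
- round_pocket (a point): Centre of the floor of the pocket in the round grey plastic lens rest, which is fixed to the mat: a shallow round dish 84 mm across outside and 10 mm high, its pocket 74 mm across and 6 mm deep. This point is 4 mm above the mat; z up. The lens neck stands on this floor, with about 19 mm to spare all round when centred.
- square_pocket (a point): Centre of the floor of the square grey plastic rest, fixed: 84 mm square outside, 10 mm high, its pocket 74 mm square and 5 mm deep. This point is 5 mm above the mat (mat top 3 mm above the table). Not to be used. The four things swap places from start to start; low clutter up to 45 mm high lies around them.
Not all that is in view belongs to the job. Leave any blue look-alike of the part that bears round_pocket alone.

How it is judged:
By the outcome, as a careful person would: the job done as asked, in the order asked, and still so for the second after the job is handed in, with the robot touching nothing.
It also fails if it takes over 40 s, if anything falls off the work surface, if the arm or the gripper's body presses on something with over 40 N, if the wrist force passes 120 N, or if a joint passes its speed limit or range.

## Robot

A 7-joint arm with a two-finger parallel gripper is mounted at the origin on the work surface. World frame = base frame: x ahead of the robot, y to its left, z up, the work surface at z = 0. Lengths are in m, angles in degrees, forces in N, time in s.
With the tool pointing down it reaches from about 0.4 to 0.9 m from the base axis. Payload 5.5 kg.
Tool frame: the origin (TCP) lies midway between the tips of the shut fingers; the grasp point (between the pads) lies 19 mm behind it (grip_depth is the distance from the TCP to the grasp point, in m); x points along the fingers, y is the direction in which the jaws open and shut, and the axes are right-handed (so a half turn about x gives the same grasp; the last joint's range is limited). The gripper opens to 92 mm and grips with 3 to 60 N. Pads are 19 mm wide; open, the fingers measure 130 mm over their backs; the gripper's body (75 mm by 190 mm) begins 47 mm behind the grasp point.
Start: joints at [-48.518, 28.699, -24.465, 88.831, 12.651, 65.22, -12.049], TCP at [0.289, 0.582, 0.189] pointing down, gripper open.
Joint ranges: [-164.97, 164.97], [-17.58, 116.51], [-87.97, 89.64], [11.32, 138.91], [-80.73, 260.73], [10.89, 115.49], [-147.41, 147.41]. Speed limits (degrees/s): [147.25, 147.25, 180, 180, 180, 180, 180].

## Interface

Orientations are given as a 3x3 rotation matrix whose columns are the frame's x, y, z axes.
In Python, from cell import * gives the robot as it stands.
- The arm moves only by the tool jog_arm, never from a script. Its argument "series" is a list of rows, each an object with "angular": the turn, a rotation vector about the tool's x, y, z in rad, a list of three; "delta_pos": the shift along the tool's x, y, z in cm, a list of three; "gripper": the closure in counts, from 0 (fully open) to 255 (shut). In form: [{"angular": [rx, ry, rz], "delta_pos": [dx, dy, dz], "gripper": gripper}, ...]. A call has 1 to 8 rows; each row shifts and turns the commanded pose from where the row before left it, along the tool's axes as they then stand; what a row does not reach is not made up. A row lasts 1/10 s, in which the tool goes at most 50 mm and 8.59 degrees, less where a joint would pass 70% of its speed; a pose out of reach is approached as far as the arm can. A call is refused whole if a number of a shift passes 5 or a number of a turn 0.15, either way. A call with a gripper value outside its range is refused whole. The fingers move at their own pace and stop on an object; the grip force is fixed at half the most. Time passes only in rows, so rows that do not move let the fingers close. It gives the time, the measured TCP pose, the force and the opening at its end, in the units of the state.
- sense(): the state, without advancing time (a new reading comes with each control period).
- capture(name): name is "scene" or "top"; returns a dict with "image" (400x640x3 uint8, red, green, blue), "K" (3x3 intrinsics, pixels), "dist" ([k1, k2, p1, p2, k3] as OpenCV has them; the pictures are not rectified), "position" and "attitude" of the camera in the world. Camera axes: x right, y up, looking along -z (the intrinsics and any distortion apply to the point x, -y, -z); pixel columns grow to the right and rows downward; lengths in m; the calibration is good to about 2 mm. A picture is of the moment at which its call begins. There is no depth.
- close_job(): hands the job in, once; it reports no verdict.
The state is a dict: "time_s": time; "joint_positions": joint angles; "dq": joint speeds; "joint_torque": joint torques, N m; "position": TCP position; "tcp_rot": TCP orientation; "ft_force": force on the tool from outside, world axes, zero at the start; "torque": the same for the moment, N m; "finger_gap": finger opening in m.
Only numpy, scipy, OpenCV 4.12 (cv2) and the standard library are available. Lean on these libraries where they do the work, as an engineer would, in place of code of your own. Each camera call takes 0.05 s, during which the arm holds its last target.

## Working session

There is one attempt and no reset: what is moved stays moved. The work goes in short steps, Python scripts to look and compute and a tool call to move; the robot and the scene stay as the last step left them, time stands still between calls to the robot, and variables do not carry over. Pictures are saved under pics/ and viewed, and the job is handed in when it is done.

Besides the shell and the picture viewer there is one more tool, called after "Call:" as name([rows], argument=value, ...), one row to a line, values as JSON. jog_arm: Moves the arm, as the interface text tells. Its arguments: {"type":"object","properties":{"series":{"type":"array"}},"required":["series"]}

```bash
mkdir -p pics; ls
python3 - <<'E'
from cell import *
import cv2,pickle
s=sense(); print(s['time_s'],s['position'],s['tcp_rot'],s['finger_gap'],s['ft_force'])
d={}
for n in("scene","top"):
    c=capture(n); d[n]=c; cv2.imwrite(f"pics/{n}0.png",c["image"][:,:,::-1]); print(n,c["K"],c["dist"],c["position"],c["attitude"])
pickle.dump(d,open("c0.pkl","wb"))
E
```

```text
pics
0.0 [0.28869239 0.58148745 0.18764683] [[-9.45884817e-04  4.44599398e-01  8.95729022e-01]
 [-1.73794154e-03  8.95727339e-01 -4.44600398e-01]
 [-9.99998042e-01 -1.97726544e-03 -7.45671267e-05]] 0.09192434008221853 [-0.64792186  0.09781245  0.03278677]
scene [[442.2142779    0.         322.97285561]
 [  0.         442.2142779  194.74926531]
 [  0.           0.           1.        ]] [-0.11740385  0.          0.          0.          0.        ] [ 1.35716874 -0.33423869  0.73249277] [[ 0.37479802 -0.56682099  0.7336487 ]
 [ 0.92702525  0.23960204 -0.28847018]
 [-0.01227277  0.78822892  0.61525974]]
top [[419.66270662   0.         318.85690707]
 [  0.         419.66270662 195.82138586]
 [  0.           0.           1.        ]] [-0.09205676  0.          0.          0.          0.        ] [ 0.43204488 -0.00481843  0.94958139] [[ 0.00681744  0.9953254  -0.09633729]
 [-0.99996049  0.00623606 -0.00633459]
 [-0.00570421  0.09637666  0.99532859]]
```

View pics/top0.png

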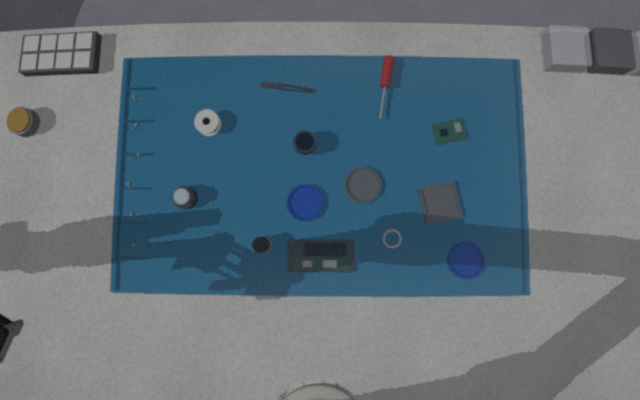

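View pics/scene0.png

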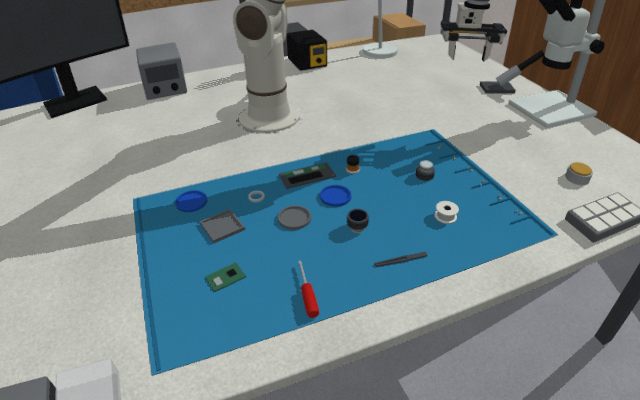

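The top view shows these candidates for the upright lens:
- (304,142): dark all over.
- (261,245): dark, smaller, and orange-sided in the scene view.
- (185,197): bright disc in a dark ring, so lens_down.
- (207,122): white spool.

For the rest there is a grey dish at (363,185). The blue dishes at (306,202) and (466,260) are look-alikes, and the square one is at (440,202). I'll check the choice in close crops.

```bash
cat > h.py <<'E'
import numpy as np,cv2
def ray(c,uv):
    p=cv2.undistortPoints(np.array([[uv]],float),c["K"],np.array(c["dist"],float))[0,0]
    return np.array(c["position"]),np.array(c["attitude"])@np.array([p[0],-p[1],-1.])
def onz(c,uv,z):
    o,d=ray(c,uv); return o+d*(z-o[2])/d[2]
def proj(c,P):
    q=np.array(c["attitude"]).T@(np.array(P,float)-np.array(c["position"]));q=q*[1,-1,-1]
    return cv2.projectPoints(q.reshape(1,3),np.zeros(3),np.zeros(3),c["K"],np.array(c["dist"],float))[0].ravel()
E
python3 - <<'E'
import pickle,cv2,numpy as np
from h import *
d=pickle.load(open("c0.pkl","rb"))
t=d["top"]["image"];s=d["scene"]["image"]
z=lambda i,x,y:cv2.resize(i[y-32:y+33,x-40:x+40],(400,300),interpolation=cv2.INTER_CUBIC)
o=np.vstack([np.hstack([z(t,304,142),z(t,363,185)]),np.hstack([z(s,357,219),z(s,353,163)])])
cv2.imwrite("pics/crop0.png",o[:,:,::-1])
for uv,h in(((304,142),.043),((261,245),.043),((363,185),.013),((185,197),.043),((440,202),.013),((306,202),.013),((466,260),.013),((207,122),.03)):print(uv,onz(d["top"],uv,h).round(3))
E
```

```text
(304, 142) [0.639 0.034 0.043]
(261, 245) [0.413 0.125 0.043]
(363, 185) [ 0.548 -0.098  0.013]
(185, 197) [0.515 0.295 0.043]
(440, 202) [ 0.51  -0.272  0.013]
(306, 202) [0.509 0.03  0.013]
(466, 260) [ 0.381 -0.329  0.013]
(207, 122) [0.687 0.256 0.03 ]
```

View pics/crop0.png

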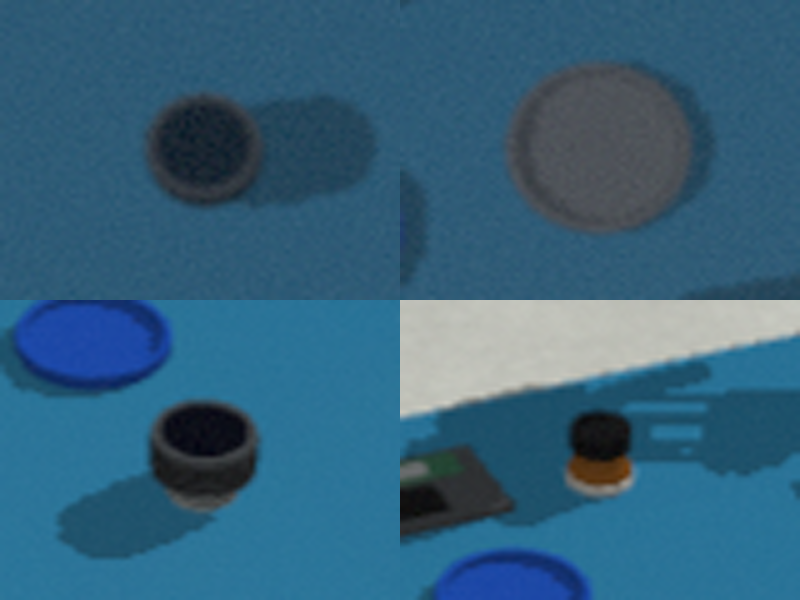

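The crops confirm it. The lens at top (304,142) is dark on top, with a ribbed barrel over a bright neck in the scene view. The one at (261,245) is an orange jar. The grey round dish is at top (363,185). Next I'll measure both in the two views.

```bash
cat >> h.py <<'E'
def blob(c,u,v,r=45,lab=None):
    im=c["image"].astype(int); m=((im[:,:,2]-im[:,:,0])<25).astype(np.uint8)
    n,l,st,ce=cv2.connectedComponentsWithStats(m)
    k=l[v,u]; mm=(l==k).astype(np.uint8)
    cn=max(cv2.findContours(mm,0,cv2.CHAIN_APPROX_NONE)[0],key=cv2.contourArea)
    return st[k],ce[k],cv2.fitEllipse(cn)
E
python3 - <<'E'
import pickle
from h import *
d=pickle.load(open("c0.pkl","rb"));t=d["top"];s=d["scene"]
for nm,c,u,v,h in(("lens",t,304,142,.043),("dish",t,363,185,.013),("lens",s,357,219,.043),("dish",s,294,216,.013)):
    st,ce,e=blob(c,u,v); print(nm,st,ce.round(1),e,onz(c,e[0],h).round(4))
# scene lens top rim: glass ellipse via projected check
im=s["image"]
for P in([.639,.034,.043],):
    print(proj(s,P),proj(t,P))
E
```

```text
lens [294 131  22  23 312] [304.6 142.2] ((304.5318603515625, 141.8957061767578), (21.495067596435547, 21.99943733215332), 168.3546600341797) [0.6389 0.0333 0.043 ]
dish [ 345  167   36   36 1029] [362.4 184.6] ((362.3845520019531, 184.58682250976562), (35.23588562011719, 35.38130187988281), 80.25101470947266) [ 0.5487 -0.0966  0.013 ]
lens [348 210  20  23 379] [357.3 220. ] ((357.3443298339844, 219.99000549316406), (20.115013122558594, 22.352888107299805), 6.514452934265137) [0.6564 0.0275 0.043 ]
dish [278 206  33  23 611] [293.8 217.1] ((293.8363952636719, 217.0769805908203), (22.517629623413086, 32.353092193603516), 85.32202911376953) [ 0.5547 -0.0976  0.013 ]
[356.67680824 214.87891339] [304.21727689 141.84177001]
```

Call:
jog_arm([
  {"angular":[0,0,0],"delta_pos":[0,-0.8,1.4],"gripper":0},
  {"angular":[0,0,0],"delta_pos":[0,-1.6,2.7],"gripper":0},
  {"angular":[0,0,0],"delta_pos":[0,-1.6,2.7],"gripper":0},
  {"angular":[0,0,0],"delta_pos":[0,-1.6,2.7],"gripper":0},
  {"angular":[0,0,0],"delta_pos":[0,-1.6,2.7],"gripper":0},
  {"angular":[0,0,0],"delta_pos":[0,-1.6,2.7],"gripper":0},
  {"angular":[0,0,0],"delta_pos":[0,-1.6,2.7],"gripper":0},
  {"angular":[0,0,0],"delta_pos":[0,-1.6,2.7],"gripper":0},
])

```text
time_s: 0.9
position: [0.4185, 0.3817, 0.1885]
tcp_rot: [[-0.0, 0.446, 0.895], [-0.001, 0.895, -0.446], [-1.0, -0.001, 0.0]]
ft_force: [0.5, 0.1, -0.4]
finger_gap: 0.092
```

Call:
jog_arm([
  {"angular":[0,0,0],"delta_pos":[0,-1.6,2.7],"gripper":0},
  {"angular":[0,0,0],"delta_pos":[0,-1.6,2.7],"gripper":0},
  {"angular":[0,0,0],"delta_pos":[0,-1.6,2.7],"gripper":0},
  {"angular":[0,0,0],"delta_pos":[0,-1.6,2.7],"gripper":0},
  {"angular":[0,0,0],"delta_pos":[0,-1.6,2.7],"gripper":0},
  {"angular":[0,0,0],"delta_pos":[0,-1.6,2.7],"gripper":0},
  {"angular":[0,0,0],"delta_pos":[0,-1.6,2.7],"gripper":0},
  {"angular":[0,0,0],"delta_pos":[0,-1.6,2.7],"gripper":0},
])

```text
time_s: 1.7
position: [0.5543, 0.171, 0.1886]
tcp_rot: [[-0.0, 0.446, 0.895], [-0.001, 0.895, -0.446], [-1.0, -0.001, -0.0]]
ft_force: [0.0, 0.4, 0.2]
finger_gap: 0.0917
```

Call:
jog_arm([
  {"angular":[0,0,0],"delta_pos":[0,-1.6,2.7],"gripper":0},
  {"angular":[0,0,0],"delta_pos":[0,-1.6,2.7],"gripper":0},
  {"angular":[0,0,0],"delta_pos":[0,-1.6,2.7],"gripper":0},
  {"angular":[0,0,0],"delta_pos":[0,-1.6,2.7],"gripper":0},
  {"angular":[0,0,0],"delta_pos":[0,-0.5,1.0],"gripper":0},
  {"angular":[0,0,0],"delta_pos":[0,0,0],"gripper":0},
  {"angular":[0,0,0],"delta_pos":[0,0,0],"gripper":0},
])

```text
time_s: 2.4
position: [0.6281, 0.0606, 0.1884]
tcp_rot: [[-0.001, 0.444, 0.896], [0.001, 0.896, -0.444], [-1.0, 0.0, -0.002]]
ft_force: [-0.2, 0.5, -0.4]
finger_gap: 0.0919
```

Call:
jog_arm([
  {"angular":[0,0,0],"delta_pos":[0,-1.0,1.1],"gripper":0},
  {"angular":[0,0,0],"delta_pos":[0,-0.9,1.05],"gripper":0},
  {"angular":[0,0,0],"delta_pos":[2.5,0,0],"gripper":0},
  {"angular":[0,0,0],"delta_pos":[3,0,0],"gripper":0},
  {"angular":[0,0,0],"delta_pos":[3,0,0],"gripper":0},
  {"angular":[0,0,0],"delta_pos":[2.5,0,0],"gripper":0},
  {"angular":[0,0,0],"delta_pos":[0,0,0],"gripper":0},
])

```text
time_s: 3.1
position: [0.6366, 0.0317, 0.0747]
tcp_rot: [[-0.007, 0.445, 0.896], [-0.001, 0.896, -0.445], [-1.0, -0.004, -0.006]]
ft_force: [-1.5, -0.6, -0.5]
finger_gap: 0.0915
```

Run:
```python
from cell import *
import cv2,numpy as np
from h import *
s=capture("scene");t=capture("top")
z=lambda i,x,y:cv2.resize(i[y-40:y+41,x-54:x+54],(400,300),interpolation=cv2.INTER_CUBIC)
cv2.imwrite("pics/pre.png",np.hstack([z(s["image"],357,205),z(t["image"],304,142)])[:,:,::-1])
p=sense();print(p['position'],p['ft_force'],p['time_s'])
```

```text
[0.63995906 0.03237032 0.0788566 ] [0.23039837 0.05024249 0.3477925 ] 3.2
```

View pics/pre.png

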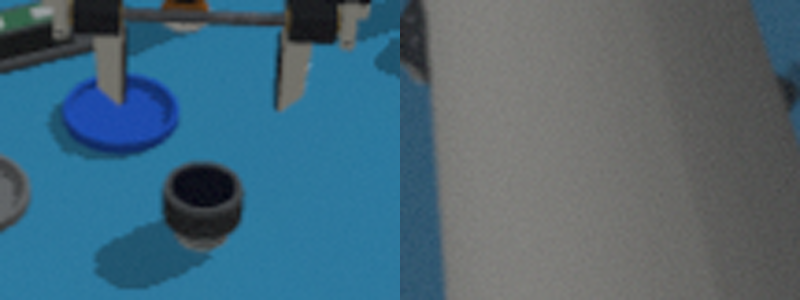

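The scene crop shows the open fingers straddling the lens column: fingertips at crop columns ~112 and ~287, lens at ~203. I'll lower now.

Call:
jog_arm([
  {"angular":[0,0,0],"delta_pos":[1.5,0.1,0],"gripper":0},
  {"angular":[0,0,0],"delta_pos":[1.8,0,0],"gripper":0},
  {"angular":[0,0,0],"delta_pos":[1.8,0,0],"gripper":0},
  {"angular":[0,0,0],"delta_pos":[1.1,0,0],"gripper":0},
  {"angular":[0,0,0],"delta_pos":[0,0,0],"gripper":0},
  {"angular":[0,0,0],"delta_pos":[0,0,0],"gripper":0},
  {"angular":[0,0,0],"delta_pos":[0,0,0],"gripper":0},
])

```text
time_s: 3.9
position: [0.6414, 0.0339, 0.0179]
tcp_rot: [[0.002, 0.445, 0.896], [0.0, 0.896, -0.445], [-1.0, 0.001, 0.002]]
ft_force: [0.1, 0.4, -0.3]
finger_gap: 0.0918
```

Call:
jog_arm([
  {"angular":[0,0,0],"delta_pos":[0.2,0,-0.25],"gripper":60},
  {"angular":[0,0,0],"delta_pos":[0,0,0],"gripper":80},
  {"angular":[0,0,0],"delta_pos":[0,0,0],"gripper":95},
  {"angular":[0,0,0],"delta_pos":[0,0,0],"gripper":110},
  {"angular":[0,0,0],"delta_pos":[0,0,0],"gripper":125},
  {"angular":[0,0,0],"delta_pos":[0,0,0],"gripper":160},
  {"angular":[0,0,0],"delta_pos":[0,0,0],"gripper":200},
  {"angular":[0,0,0],"delta_pos":[0,0,0],"gripper":255},
])

```text
time_s: 4.7
position: [0.638, 0.0349, 0.0146]
tcp_rot: [[-0.0, 0.445, 0.896], [0.0, 0.896, -0.445], [-1.0, -0.0, -0.0]]
ft_force: [0.1, -0.3, 0.3]
finger_gap: 0.0328
```

Call:
jog_arm([
  {"angular":[0,0,0],"delta_pos":[0,0,0],"gripper":255},
  {"angular":[0,0,0],"delta_pos":[0,0,0],"gripper":255},
  {"angular":[0,0,0],"delta_pos":[0,0,0],"gripper":255},
])

```text
time_s: 5.0
position: [0.638, 0.035, 0.0147]
tcp_rot: [[-0.0, 0.445, 0.896], [0.0, 0.896, -0.445], [-1.0, 0.0, -0.0]]
ft_force: [-0.4, -0.2, -0.3]
finger_gap: 0.0084
```

The gap passed 52 mm, so the lens is not gripped. I'll look before doing anything else.

Run:
```python
from cell import *
import cv2,numpy as np
from h import *
s=capture("scene");t=capture("top")
z=lambda i,x,y:cv2.resize(i[y-60:y+60,x-80:x+80],(400,300),interpolation=cv2.INTER_CUBIC)
cv2.imwrite("pics/miss.png",np.hstack([z(s["image"],357,205),z(t["image"],304,142)])[:,:,::-1])
p=sense();print(p['position'],p['finger_gap'],p['time_s'])
print(proj(s,p['position']))
```

```text
[0.63807193 0.03493477 0.01471877] 0.0019049804653788257 5.1
[356.44936975 223.37640689]
```

View pics/miss.png

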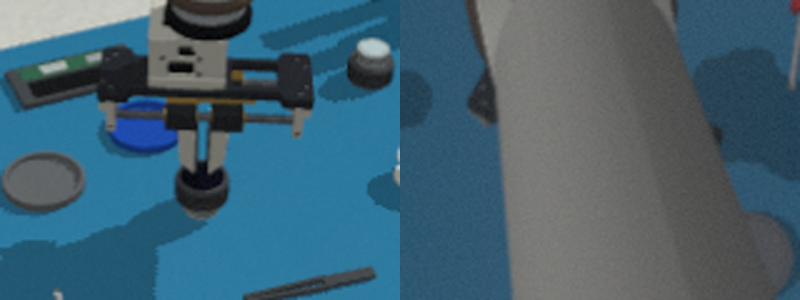

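Run:
```python
from cell import *
import cv2,numpy as np
from h import *
s=capture("scene")
i=s["image"][185:240,320:393]
cv2.imwrite("pics/miss2.png",cv2.resize(i,(792,597),interpolation=cv2.INTER_NEAREST)[:,:,::-1])
for P in([.638,.035,.0147],[.638,.035,.043],[.638,.035,.003],[.61,.035,.0147],[.638,.035,.06],[0.64,.0324,.0789],[.64-.0205,.0324-.041,.0789],[.64+.0205,.0324+.041,.0789]):print(P,proj(s,P).round(1))
print(sense()['joint_positions'])
```

```text
[0.638, 0.035, 0.0147] [356.5 223.4]
[0.638, 0.035, 0.043] [356.9 214.5]
[0.638, 0.035, 0.003] [356.3 226.9]
[0.61, 0.035, 0.0147] [351.6 216.4]
[0.638, 0.035, 0.06] [357.1 209.1]
[0.64, 0.0324, 0.0789] [356.8 203.6]
[0.6195, -0.008600000000000003, 0.0789] [337.2 202.9]
[0.6605, 0.07339999999999999, 0.0789] [376.4 204.4]
[  2.07522281  37.65357235 -10.45564339  97.52298051   8.91896389
  45.6355373   51.10316569]
```

View pics/miss2.png

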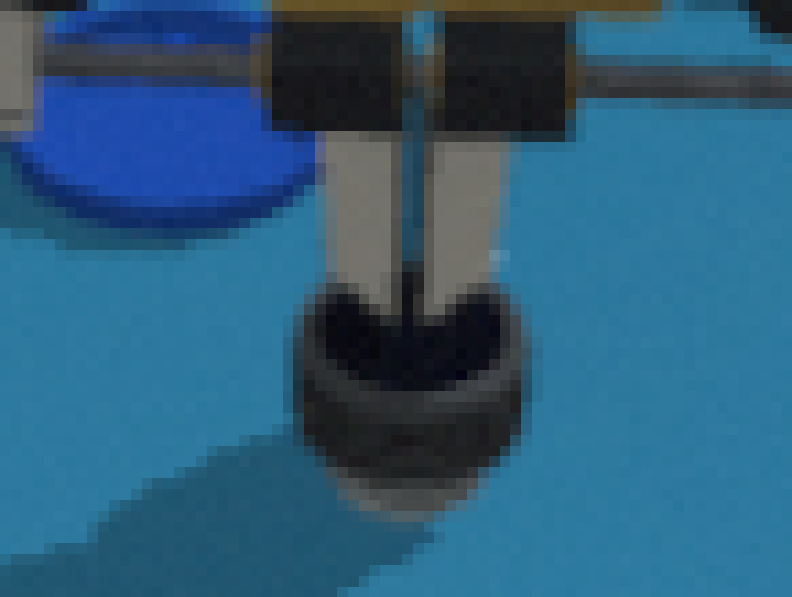

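Call:
jog_arm([
  {"angular":[0,0,0],"delta_pos":[-1,0,0],"gripper":255},
  {"angular":[0,0,0],"delta_pos":[-2,0,0],"gripper":255},
  {"angular":[0,0,0],"delta_pos":[-3,0,0],"gripper":255},
  {"angular":[0,0,0],"delta_pos":[-3,0,0],"gripper":255},
  {"angular":[0,0,0],"delta_pos":[0,0,0],"gripper":255},
  {"angular":[0,0,0],"delta_pos":[0,0,0],"gripper":255},
])

```text
time_s: 5.75
position: [0.639, 0.035, 0.1064]
tcp_rot: [[0.003, 0.445, 0.896], [0.0, 0.896, -0.445], [-1.0, 0.001, 0.002]]
ft_force: [-0.6, -0.6, -0.5]
finger_gap: 0.0
```

Run:
```python
from cell import *
import cv2,numpy as np,pickle
from h import *
d=pickle.load(open("c0.pkl","rb"))
p=sense();print(p['position'],p['finger_gap'],p['time_s'],p['ft_force'])
c=capture("scene")
print("now",proj(c,p['position']).round(1))
P0=np.array([0.28869,0.58149,0.18765]);y=np.array([.4446,.8957,0])*.046
s=d["scene"];print("start",proj(s,P0-y).round(1),proj(s,P0+y).round(1))
a=cv2.resize(s["image"][20:80,430:510],(400,300),interpolation=cv2.INTER_NEAREST)
u,v=proj(c,p['position']).astype(int)
b=cv2.resize(c["image"][v-50:v+10,u-40:u+40],(400,300),interpolation=cv2.INTER_NEAREST)
print(u-40,v-50)
cv2.imwrite("pics/off.png",np.hstack([a,b])[:,:,::-1])
cv2.imwrite("pics/off_s.png",c["image"][:,:,::-1])
```

```text
[0.63898572 0.03499802 0.10636984] 3.62448216605051e-05 5.75 [-0.61442341 -0.58513843 -0.47792755]
now [358.  193.9]
start [450.9  70.5] [479.5  71.7]
318 143
```

View pics/off.png

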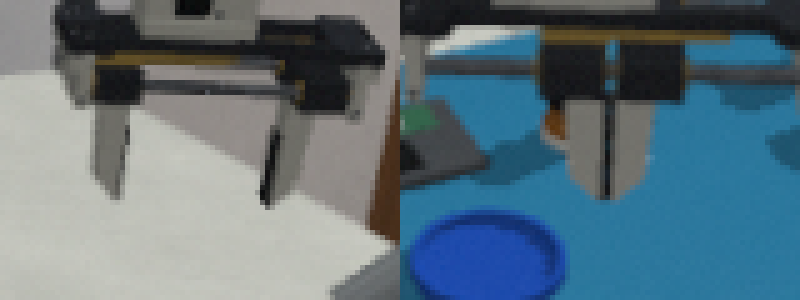

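View pics/off_s.png

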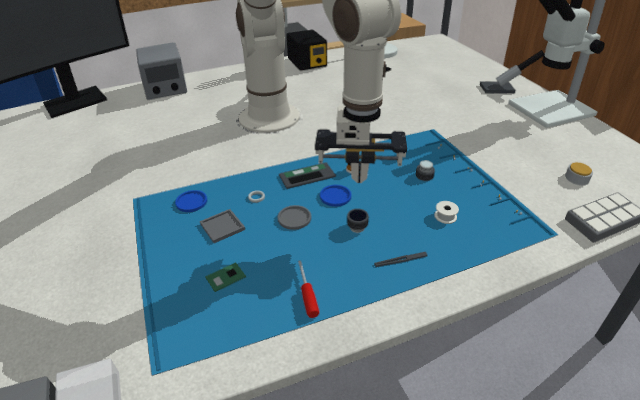

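Run:
```python
import cv2,numpy as np,pickle
from h import *
from scipy.optimize import least_squares
s=pickle.load(open("c0.pkl","rb"))["scene"]
obs=[([.28869,.58149,.18765],(468.2,60.2)),([.63996,.03237,.07886],(357.3,193.5)),([.639,.035,.1064],(359.4,182.6)),([.638,.035,.0147],(357.6,215))]
f=lambda d,o:np.concatenate([proj(s,np.array(P)+d)-uv for P,uv in o])
for o in(obs,obs[:3],obs[1:],obs[:1]+obs[3:]):
    r=least_squares(f,[0,0,0.02],args=(o,));print(r.x.round(4),r.fun.round(1))
# rigid check: known static points: base axis foot
print(proj(s,[0,0,0]), [ (z,proj(s,[.639,.035,z]).round(1)) for z in(.04,.05,.08,.12,.14)])
```

```text
[ 0.0142 -0.0061  0.0421] [ 0.4  0.1  0.4 -0.  -0.4  0.6 -0.3 -0.7]
[ 0.0121 -0.0052  0.0413] [ 0.2  0.1  0.3 -0.3 -0.5  0.2]
[ 0.0411 -0.0197  0.0657] [ 0.5 -0.1 -0.3  0.1 -0.2  0. ]
[ 0.0155 -0.0069  0.0421] [ 0.5  0.3 -0.3 -0.2]
[268.85704852 117.21206282] [(0.04, array([357. , 215.7])), (0.05, array([357.2, 212.5])), (0.08, array([357.6, 202.8])), (0.12, array([358.2, 189.2])), (0.14, array([358.6, 182.1]))]
```

Lens unmoved at scene (357,220). The fingertips show about 10 px higher in the scene view than the reported TCP projects to (about 30–40 mm). I'll tilt the tool so that both cameras see the tips, then triangulate the offset.

Call:
jog_arm([
  {"angular":[0,-0.14,0],"delta_pos":[-2,0,0],"gripper":255},
  {"angular":[0,-0.14,0],"delta_pos":[-2,0,0],"gripper":255},
  {"angular":[0,-0.14,0],"delta_pos":[0,0,0],"gripper":255},
  {"angular":[0,-0.14,0],"delta_pos":[0,0,0],"gripper":255},
  {"angular":[0,-0.14,0],"delta_pos":[0,0,0],"gripper":255},
  {"angular":[0,0,0],"delta_pos":[0,0,0],"gripper":255},
  {"angular":[0,0,0],"delta_pos":[0,0,0],"gripper":255},
])

```text
time_s: 6.5
position: [0.6354, 0.0286, 0.1423]
tcp_rot: [[0.473, 0.456, 0.754], [-0.263, 0.89, -0.373], [-0.841, -0.021, 0.54]]
ft_force: [0.8, 0.1, 0.6]
finger_gap: 0.0002
```

Run:
```python
from cell import *
import cv2,numpy as np,pickle
from h import *
p=sense();print(p['position'],p['tcp_rot'],p['time_s'],p['dq'].max())
d={n:capture(n) for n in("scene","top")}; d["p"]=p; pickle.dump(d,open("c1.pkl","wb"))
o=[]
for n in("scene","top"):
    u,v=proj(d[n],p['position']); print(n,u,v); u=int(u);v=int(v)
    print(u-40,v-30)
    o.append(cv2.resize(d[n]["image"][v-30:v+30,u-40:u+40],(400,300),interpolation=cv2.INTER_NEAREST))
cv2.imwrite("pics/tilt.png",np.hstack(o)[:,:,::-1]);cv2.imwrite("pics/tilt_t.png",d["top"]["image"][:,:,::-1])
```

```text
[0.63542917 0.02862101 0.14225148] [[ 0.4727432   0.45609497  0.75398358]
 [-0.26265574  0.88967202 -0.37349118]
 [-0.84114554 -0.0214727   0.54038236]] 6.5 2.6966559060055313
scene 355.368934537243 181.10548636141192
315 151
top 304.89871358067126 132.33537279062492
264 102
```

View pics/tilt.png

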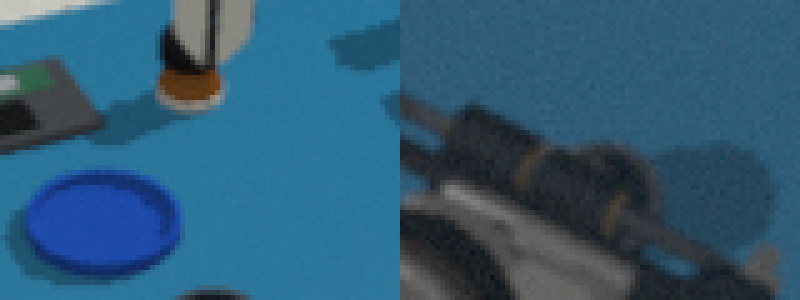

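View pics/tilt_t.png

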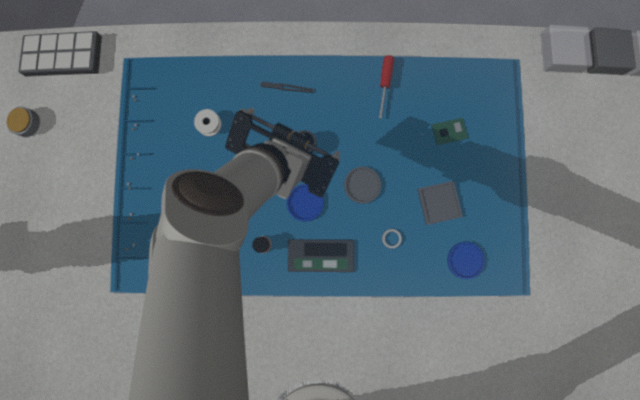

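Run:
```python
import cv2,numpy as np,pickle
from h import *
from scipy.optimize import least_squares
s=pickle.load(open("c0.pkl","rb"))["scene"]
p=pickle.load(open("c1.pkl","rb"))["p"]
R0=np.array([[0,.445,.8955],[0,.8955,-.445],[-1,0,0]]);R1=np.array(p['tcp_rot'])
obs=[([.28869,.58149,.18765],(468.2,60.2),R0),([.63996,.03237,.07886],(357.3,193.5),R0),([.639,.035,.1064],(359.4,182.6),R0),([.638,.035,.0147],(357.6,215),R0),(p['position'],(356.6,165.4),R1)]
f=lambda d:np.concatenate([proj(s,np.array(P)+R@d)-uv for P,uv,R in obs])
g=lambda d:np.concatenate([proj(s,np.array(P)+d)-uv for P,uv,R in obs])
for h in(f,g):
    r=least_squares(h,[0,0,0.02]);C=np.linalg.inv(r.jac.T@r.jac);print(r.x.round(4),r.fun.round(1),np.sqrt(np.diag(C)).round(4))
```

```text
[-0.0368  0.0011  0.0084] [-0.2  0.9  0.4 -0.  -0.3  0.6 -0.2 -0.9  0.3 -0.5] [0.0021 0.0011 0.0035]
[ 0.0141 -0.006   0.0447] [ 0.6 -0.7  0.4 -1.  -0.3 -0.4 -0.2 -1.6 -0.3  3.2] [0.0061 0.0035 0.005 ]
```

Call:
jog_arm([
  {"angular":[0,-0.14,0],"delta_pos":[0,0,0],"gripper":255},
  {"angular":[0,-0.14,0],"delta_pos":[0,0,0],"gripper":255},
  {"angular":[0,-0.14,0],"delta_pos":[0,0,0],"gripper":255},
  {"angular":[0,-0.1,0],"delta_pos":[0,0,0],"gripper":255},
  {"angular":[0,0,0],"delta_pos":[0,0,0],"gripper":255},
  {"angular":[0,0,0],"delta_pos":[0,0,0],"gripper":255},
])

```text
time_s: 7.2
position: [0.6322, 0.0146, 0.1378]
tcp_rot: [[0.651, 0.482, 0.586], [-0.398, 0.874, -0.278], [-0.647, -0.052, 0.761]]
ft_force: [0.1, 0.5, 0.2]
finger_gap: 0.0006
```

Run:
```python
from cell import *
import cv2,numpy as np,pickle
from h import *
p=sense();print(p['position'],p['tcp_rot'],p['time_s'],p['joint_positions'].round(0))
d={n:capture(n) for n in("scene","top")}; d["p"]=p; pickle.dump(d,open("c2.pkl","wb"))
o=[]
for n in("scene","top"):
    u,v=proj(d[n],p['position']); print(n,u,v); u=int(u);v=int(v)
    print(u-40,v-30)
    o.append(cv2.resize(d[n]["image"][v-30:v+30,u-40:u+40],(400,300),interpolation=cv2.INTER_NEAREST))
cv2.imwrite("pics/tilt2.png",np.hstack(o)[:,:,::-1])
```

```text
[0.63221779 0.01463366 0.13784818] [[ 0.65089804  0.48237322  0.58621482]
 [-0.3976427   0.87441182 -0.27800046]
 [-0.64669315 -0.05215409  0.76096513]] 7.2 [-43.  23.  16. 131.  92.  36. -50.]
scene 349.09415427299166 183.3305682178309
309 153
top 312.04496190653845 134.50421941262766
272 104
```

View pics/tilt2.png

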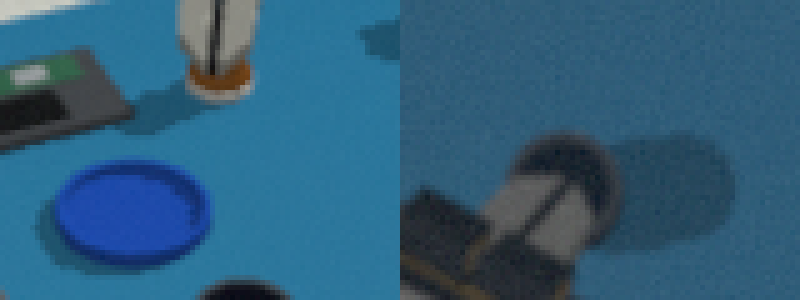

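Run:
```python
import numpy as np,pickle
from h import *
from scipy.optimize import least_squares
d=pickle.load(open("c2.pkl","rb"));s=d["scene"];t=d["top"];p=d["p"]
p1=pickle.load(open("c1.pkl","rb"))["p"]
f=lambda X:np.r_[proj(s,X)-(351,168),proj(t,X)-(306.6,140)]
r=least_squares(f,[.63,.01,.15]);R=np.array(p['tcp_rot']);print(r.x.round(4),r.fun.round(2),(R.T@(r.x-p['position'])).round(4))
R0=np.array([[0,.445,.8955],[0,.8955,-.445],[-1,0,0]]);R1=np.array(p1['tcp_rot'])
obs=[(s,[.28869,.58149,.18765],(468.2,60.2),R0),(s,[.63996,.03237,.07886],(357.3,193.5),R0),(s,[.639,.035,.1064],(359.4,182.6),R0),(s,[.638,.035,.0147],(357.6,215),R0),(s,p1['position'],(356.6,165.4),R1),(s,p['position'],(351,168),R),(t,p['position'],(306.6,140),R)]
h=lambda d:np.concatenate([proj(c,np.array(P)+Q@d)-uv for c,P,uv,Q in obs])
r=least_squares(h,[0,0,0]);print(r.x.round(4),r.fun.round(1),np.sqrt(np.diag(np.linalg.inv(r.jac.T@r.jac))).round(4))
```

```text
[0.6149 0.0251 0.1659] [-0.59  0.07 -0.46 -0.19] [-0.0336 -0.0006  0.0083]
[-0.0354  0.0005  0.0076] [-0.5  1.3  0.2  0.2 -0.6  0.9 -0.5 -0.7 -0.   0.1 -0.  -0.6 -1.5  0.3] [0.0013 0.0009 0.002 ]
```

The two-view triangulation puts the real fingertips 35 mm short of the reported TCP along tool x, centred sideways once the +9.5 mm visible pad edge is allowed for. I'll carry that correction. Next I'll work out the turn back to vertical.

```bash
cat > go.py <<'E'
from cell import *
import numpy as np,sys
from scipy.spatial.transform import Rotation as Ro
p=sense();R=np.array(p['tcp_rot']);P=np.array(p['position'])
T=np.array([float(a) for a in sys.argv[1:4]])
R0=np.array([[0,.445,.8955],[0,.8955,-.445],[-1,0,0]])
print(P.round(4),p['ft_force'].round(1),p['finger_gap'],p['time_s'])
print("rot",Ro.from_matrix(R.T@R0).as_rotvec().round(3),"cm in R",(R.T@(T-P)*100).round(2),"cm in R0",(R0.T@(T-P)*100).round(2))
E
python3 go.py .6385 .034 .10
```

```text
[0.6331 0.0145 0.1391] [ 0.1 -0.1  0.1] 0.000498464474456243 7.3
rot [-0.02   0.867  0.065] cm in R [ 2.1   2.15 -3.21] cm in R0 [ 3.91  1.98 -0.39]
```

Call:
jog_arm([
  {"angular":[0,0.12,0.01],"delta_pos":[0,0,0],"gripper":255},
  {"angular":[0,0.125,0.01],"delta_pos":[0,0,0],"gripper":150},
  {"angular":[-0.01,0.125,0.01],"delta_pos":[0,0,0],"gripper":0},
  {"angular":[-0.01,0.125,0.01],"delta_pos":[0,0,0],"gripper":0},
  {"angular":[0,0.125,0.01],"delta_pos":[0,0,0],"gripper":0},
  {"angular":[0,0.125,0.01],"delta_pos":[0,0,0],"gripper":0},
  {"angular":[0,0.12,0.005],"delta_pos":[0,0,0],"gripper":0},
  {"angular":[0,0,0],"delta_pos":[0,0,0],"gripper":0},
])

```text
time_s: 8.1
position: [0.6318, -0.0046, 0.1368]
tcp_rot: [[0.219, 0.488, 0.845], [-0.183, 0.871, -0.456], [-0.959, -0.054, 0.28]]
ft_force: [-0.1, -2.0, 0.6]
finger_gap: 0.0516
```

Call:
jog_arm([
  {"angular":[0,0,0],"delta_pos":[0,0,0],"gripper":0},
  {"angular":[0,0,0],"delta_pos":[0,0,0],"gripper":0},
  {"angular":[0,0,0],"delta_pos":[0,0,0],"gripper":0},
])

```text
time_s: 8.4
position: [0.6249, 0.0023, 0.132]
tcp_rot: [[0.213, 0.478, 0.852], [-0.185, 0.876, -0.445], [-0.959, -0.062, 0.275]]
ft_force: [-0.8, 0.5, 0.2]
finger_gap: 0.0762
```

```bash
python3 go.py .6385 .034 .06
```

```text
[0.6249 0.0023 0.132 ] [-0.8  0.5  0.2] 0.07619650488991173 8.4
rot [-0.029  0.278  0.067] cm in R [ 6.61  3.88 -2.23] cm in R0 [ 7.2   3.45 -0.19]
```

Call:
jog_arm([
  {"angular":[-0.01,0.07,0.02],"delta_pos":[0,0,0],"gripper":0},
  {"angular":[-0.01,0.07,0.02],"delta_pos":[0,0,0],"gripper":0},
  {"angular":[-0.01,0.07,0.015],"delta_pos":[0,0,0],"gripper":0},
  {"angular":[0,0.065,0.01],"delta_pos":[0,0,0],"gripper":0},
  {"angular":[0,0,0],"delta_pos":[0,0,0],"gripper":0},
  {"angular":[0,0,0],"delta_pos":[0,0,0],"gripper":0},
])

```text
time_s: 9.0
position: [0.6255, 0.0016, 0.1318]
tcp_rot: [[0.001, 0.445, 0.896], [-0.005, 0.896, -0.445], [-1.0, -0.004, 0.004]]
ft_force: [-1.1, 0.3, 0.2]
finger_gap: 0.0919
```

```bash
python3 go.py .6385 .034 .06
```

```text
[0.6255 0.0016 0.1318] [-1.1  0.3  0.2] 0.091922236000129 9.0
rot [0.    0.004 0.004] cm in R [ 7.16  3.51 -0.3 ] cm in R0 [ 7.18  3.48 -0.27]
```

Call:
jog_arm([
  {"angular":[0,0,0],"delta_pos":[0,1.7,-0.1],"gripper":0},
  {"angular":[0,0,0],"delta_pos":[0,1.8,-0.2],"gripper":0},
  {"angular":[0,0,0],"delta_pos":[2.5,0,0],"gripper":0},
  {"angular":[0,0,0],"delta_pos":[2.5,0,0],"gripper":0},
  {"angular":[0,0,0],"delta_pos":[2.2,0,0],"gripper":0},
  {"angular":[0,0,0],"delta_pos":[0,0,0],"gripper":0},
  {"angular":[0,0,0],"delta_pos":[0,0,0],"gripper":0},
])

```text
time_s: 9.7
position: [0.6391, 0.0355, 0.0606]
tcp_rot: [[0.001, 0.444, 0.896], [-0.003, 0.896, -0.444], [-1.0, -0.002, 0.003]]
ft_force: [0.2, -0.4, 0.8]
finger_gap: 0.0918
```

```bash
python3 go.py .6385 .034 -.017
```

```text
[0.6391 0.0355 0.0606] [ 0.2 -0.4  0.8] 0.09182077670501428 9.7
rot [0.002 0.003 0.002] cm in R [ 7.76 -0.15 -0.01] cm in R0 [ 7.76 -0.17  0.01]
```

Going down gently in two stages, watching the force.

Call:
jog_arm([
  {"angular":[0,0,0],"delta_pos":[1.5,-0.1,0],"gripper":0},
  {"angular":[0,0,0],"delta_pos":[1.5,0,0],"gripper":0},
  {"angular":[0,0,0],"delta_pos":[1.0,0,0],"gripper":0},
  {"angular":[0,0,0],"delta_pos":[1.0,0,0],"gripper":0},
  {"angular":[0,0,0],"delta_pos":[0.5,0,0],"gripper":0},
  {"angular":[0,0,0],"delta_pos":[0,0,0],"gripper":0},
])

```text
time_s: 10.3
position: [0.638, 0.0319, 0.0043]
tcp_rot: [[-0.0, 0.446, 0.895], [-0.004, 0.895, -0.446], [-1.0, -0.004, 0.002]]
ft_force: [0.1, 0.2, -0.3]
finger_gap: 0.092
```

```bash
python3 go.py .6385 .034 -.017
python3 - <<'E'
from cell import *
import cv2
c=capture("scene")
cv2.imwrite("pics/low.png",cv2.resize(c["image"][170:245,307:407],(800,600),interpolation=cv2.INTER_NEAREST)[:,:,::-1])
E
```

```text
[0.638  0.0319 0.0043] [ 0.1  0.2 -0.3] 0.09197319371362674 10.3
rot [-0.001  0.002  0.004] cm in R [ 2.13  0.22 -0.06] cm in R0 [ 2.13  0.21 -0.05]
```

View pics/low.png

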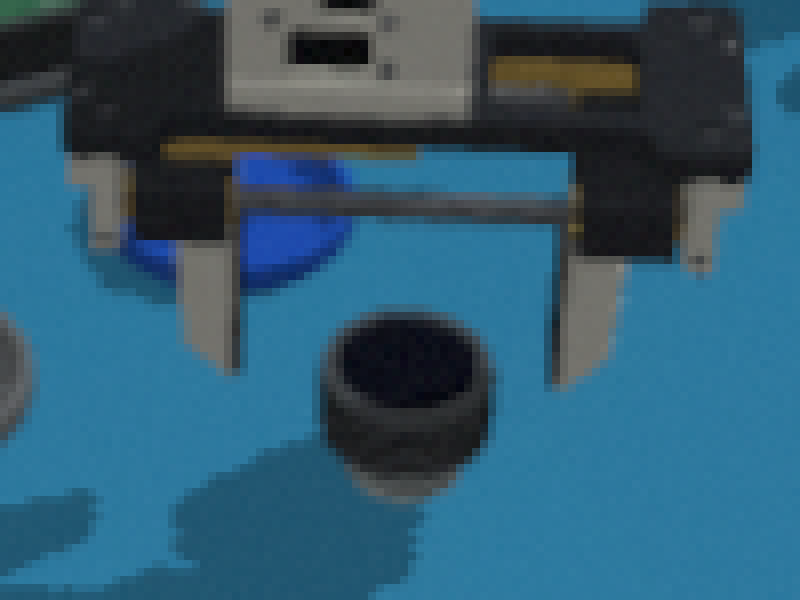

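The fingers straddle the lens (inner edges at crop columns 238 and 555, lens at 407), with the tips about level with its top face. I'll go down 22 mm and close.

Call:
jog_arm([
  {"angular":[0,0,0],"delta_pos":[0.7,0.2,0],"gripper":0},
  {"angular":[0,0,0],"delta_pos":[0.8,0,0],"gripper":0},
  {"angular":[0,0,0],"delta_pos":[0.7,0,0],"gripper":0},
  {"angular":[0,0,0],"delta_pos":[0,0,0],"gripper":0},
  {"angular":[0,0,0],"delta_pos":[0,0,0],"gripper":0},
])

```text
time_s: 10.85
position: [0.6395, 0.0336, -0.0169]
tcp_rot: [[0.001, 0.446, 0.895], [-0.004, 0.895, -0.446], [-1.0, -0.003, 0.003]]
ft_force: [-0.0, 0.3, 0.0]
finger_gap: 0.0921
```

```bash
python3 go.py .6385 .034 -.018
python3 - <<'E'
from cell import *
import cv2
c=capture("scene")
cv2.imwrite("pics/low2.png",cv2.resize(c["image"][170:245,307:407],(800,600),interpolation=cv2.INTER_NEAREST)[:,:,::-1])
E
```

```text
[ 0.6395  0.0336 -0.0169] [-0.   0.3  0. ] 0.09207944194349768 10.85
rot [-0.001  0.003  0.003] cm in R [ 0.11 -0.01 -0.11] cm in R0 [ 0.11 -0.01 -0.11]
```

View pics/low2.png

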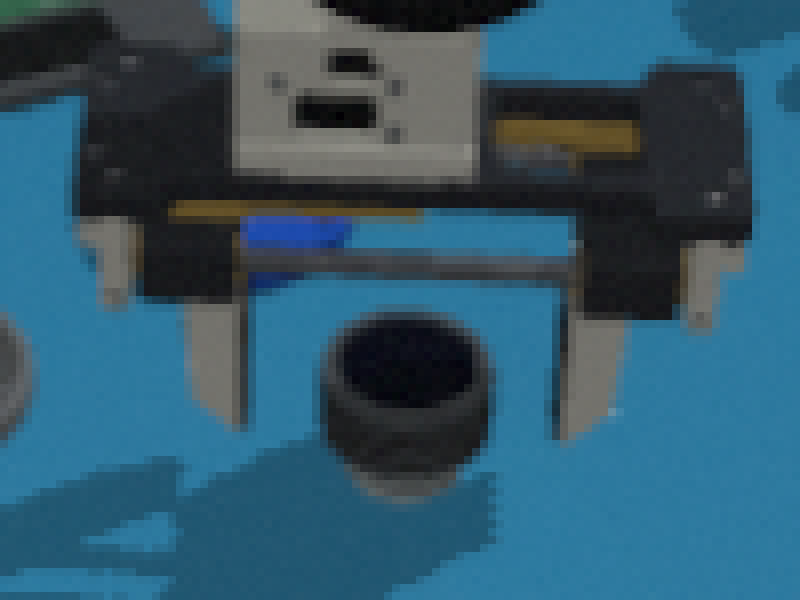

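Call:
jog_arm([
  {"angular":[0,0,0],"delta_pos":[0,0,0],"gripper":60},
  {"angular":[0,0,0],"delta_pos":[0,0,0],"gripper":80},
  {"angular":[0,0,0],"delta_pos":[0,0,0],"gripper":95},
  {"angular":[0,0,0],"delta_pos":[0,0,0],"gripper":105},
  {"angular":[0,0,0],"delta_pos":[0,0,0],"gripper":115},
  {"angular":[0,0,0],"delta_pos":[0,0,0],"gripper":130},
  {"angular":[0,0,0],"delta_pos":[0,0,0],"gripper":160},
  {"angular":[0,0,0],"delta_pos":[0,0,0],"gripper":160},
])

```text
time_s: 11.7
position: [0.6399, 0.0338, -0.0164]
tcp_rot: [[0.002, 0.446, 0.895], [-0.004, 0.895, -0.446], [-1.0, -0.002, 0.003]]
ft_force: [0.2, 1.0, 1.7]
finger_gap: 0.0515
```

Call:
jog_arm([
  {"angular":[0,0,0],"delta_pos":[0,0,0],"gripper":200},
  {"angular":[0,0,0],"delta_pos":[0,0,0],"gripper":255},
  {"angular":[0,0,0],"delta_pos":[0,0,0],"gripper":255},
])

```text
time_s: 12.0
position: [0.6399, 0.0338, -0.0164]
tcp_rot: [[0.002, 0.446, 0.895], [-0.004, 0.895, -0.446], [-1.0, -0.002, 0.003]]
ft_force: [0.2, 0.7, 0.5]
finger_gap: 0.0514
```

Gripped at 51.4 mm. Now lift and check.

Call:
jog_arm([
  {"angular":[0,0,0],"delta_pos":[-0.5,0,0],"gripper":255},
  {"angular":[0,0,0],"delta_pos":[-1,0,0],"gripper":255},
  {"angular":[0,0,0],"delta_pos":[-1.5,0,0],"gripper":255},
  {"angular":[0,0,0],"delta_pos":[-1.5,0,0],"gripper":255},
  {"angular":[0,0,0],"delta_pos":[-1,0,0],"gripper":255},
  {"angular":[0,0,0],"delta_pos":[-0.5,0,0],"gripper":255},
  {"angular":[0,0,0],"delta_pos":[0,0,0],"gripper":255},
])

```text
time_s: 12.7
position: [0.6406, 0.0339, 0.045]
tcp_rot: [[0.004, 0.446, 0.895], [-0.004, 0.895, -0.446], [-1.0, -0.001, 0.005]]
ft_force: [-1.0, -0.4, -0.6]
finger_gap: 0.0516
```

```bash
python3 go.py .549 -.097 .045
python3 - <<'E'
from cell import *
import cv2
c=capture("scene")
cv2.imwrite("pics/lift.png",cv2.resize(c["image"][150:240,277:397],(800,600),interpolation=cv2.INTER_NEAREST)[:,:,::-1])
E
```

```text
[0.6406 0.0339 0.045 ] [-1.  -0.4 -0.6] 0.051624904204162596 12.7
rot [-0.001  0.005  0.001] cm in R [ 1.000e-02 -1.581e+01 -2.360e+00] cm in R0 [ -0.   -15.8   -2.38]
```

View pics/lift.png

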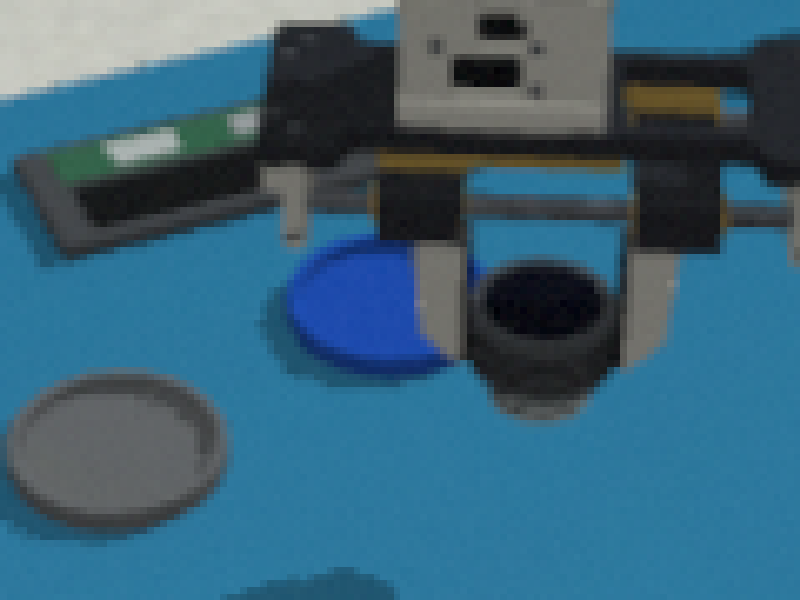

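The lens is held upright between the fingers (crop ~(543,340)), with the grey dish at (115,450). I'll carry it over.

Call:
jog_arm([
  {"angular":[0,0,0],"delta_pos":[0,-1,-0.1],"gripper":255},
  {"angular":[0,0,0],"delta_pos":[0,-2.5,-0.4],"gripper":255},
  {"angular":[0,0,0],"delta_pos":[0,-3,-0.5],"gripper":255},
  {"angular":[0,0,0],"delta_pos":[0,-3,-0.5],"gripper":255},
  {"angular":[0,0,0],"delta_pos":[0,-3,-0.5],"gripper":255},
  {"angular":[0,0,0],"delta_pos":[0,-2.3,-0.3],"gripper":255},
  {"angular":[0,0,0],"delta_pos":[0,-1,-0.1],"gripper":255},
  {"angular":[0,0,0],"delta_pos":[0,0,0],"gripper":255},
])

```text
time_s: 13.55
position: [0.5464, -0.0988, 0.0434]
tcp_rot: [[0.0, 0.449, 0.894], [-0.004, 0.894, -0.449], [-1.0, -0.004, 0.002]]
ft_force: [0.9, 0.1, -0.4]
finger_gap: 0.0515
```

Call:
jog_arm([
  {"angular":[0,0,0],"delta_pos":[0,0,0],"gripper":255},
  {"angular":[0,0,0],"delta_pos":[0,0,0],"gripper":255},
])

```text
time_s: 13.75
position: [0.5487, -0.095, 0.0438]
tcp_rot: [[0.002, 0.444, 0.896], [-0.003, 0.896, -0.444], [-1.0, -0.001, 0.003]]
ft_force: [0.1, 0.2, -1.3]
finger_gap: 0.0513
```

```bash
python3 go.py .550 -.097 -.0124
python3 - <<'E'
from cell import *
import cv2
c=capture("scene")
cv2.imwrite("pics/over.png",cv2.resize(c["image"][160:250,237:357],(800,600),interpolation=cv2.INTER_NEAREST)[:,:,::-1])
E
```

```text
[ 0.5487 -0.095   0.0438] [ 0.1  0.2 -1.3] 0.051346015225629635 13.75
rot [0.001 0.003 0.001] cm in R [ 5.62 -0.12  0.18] cm in R0 [ 5.62 -0.12  0.2 ]
```

View pics/over.png

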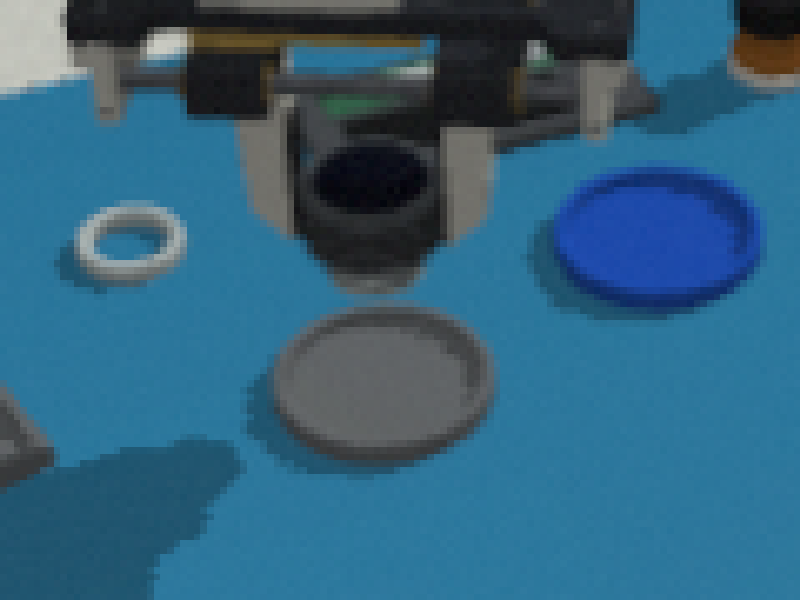

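Lens at crop column 374, above the dish at 383. Lowering now, slowing down near the floor.

Call:
jog_arm([
  {"angular":[0,0,0],"delta_pos":[1,0,0.1],"gripper":255},
  {"angular":[0,0,0],"delta_pos":[1.3,0,0.1],"gripper":255},
  {"angular":[0,0,0],"delta_pos":[1.2,0,0],"gripper":255},
  {"angular":[0,0,0],"delta_pos":[0.9,0,0],"gripper":255},
  {"angular":[0,0,0],"delta_pos":[0.6,0,0],"gripper":255},
  {"angular":[0,0,0],"delta_pos":[0,0,0],"gripper":255},
  {"angular":[0,0,0],"delta_pos":[0,0,0],"gripper":255},
])

```text
time_s: 14.5
position: [0.5497, -0.0979, -0.0063]
tcp_rot: [[0.002, 0.446, 0.895], [-0.004, 0.895, -0.446], [-1.0, -0.003, 0.003]]
ft_force: [-0.2, 0.0, -1.0]
finger_gap: 0.0517
```

```bash
python3 go.py .550 -.097 -.0124
python3 - <<'E'
from cell import *
import cv2
c=capture("scene")
cv2.imwrite("pics/near.png",cv2.resize(c["image"][160:250,237:357],(800,600),interpolation=cv2.INTER_NEAREST)[:,:,::-1])
E
```

```text
[ 0.5497 -0.0979 -0.0063] [-0.2  0.  -1. ] 0.05165572783823181 14.5
rot [-0.001  0.003  0.003] cm in R [ 0.61  0.1  -0.01] cm in R0 [ 0.61  0.09 -0.01]
```

View pics/near.png

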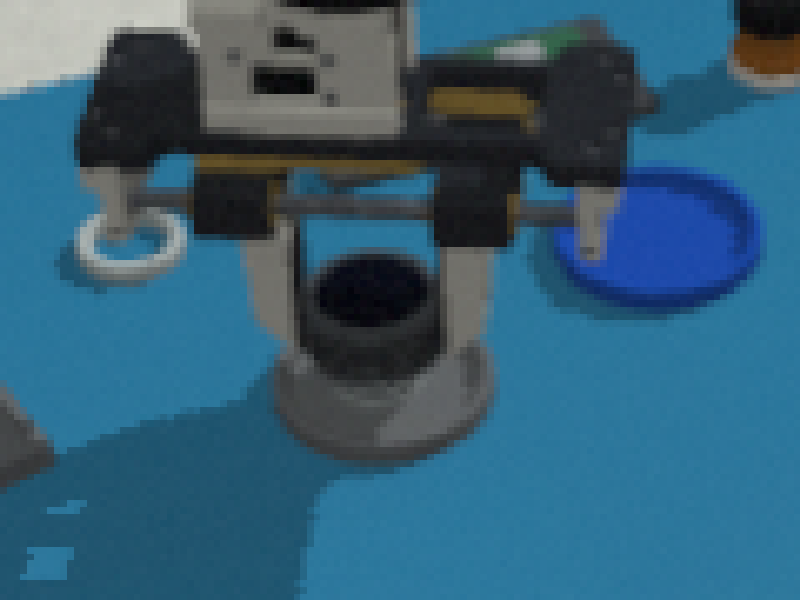

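Call:
jog_arm([
  {"angular":[0,0,0],"delta_pos":[0.2,0.05,0],"gripper":255},
  {"angular":[0,0,0],"delta_pos":[0.1,0.05,0],"gripper":255},
  {"angular":[0,0,0],"delta_pos":[0.1,0,0],"gripper":255},
  {"angular":[0,0,0],"delta_pos":[0.05,0,0],"gripper":255},
  {"angular":[0,0,0],"delta_pos":[0,0,0],"gripper":255},
  {"angular":[0,0,0],"delta_pos":[0,0,0],"gripper":255},
])

```text
time_s: 15.15
position: [0.5501, -0.097, -0.0106]
tcp_rot: [[0.002, 0.446, 0.895], [-0.004, 0.895, -0.446], [-1.0, -0.003, 0.003]]
ft_force: [0.7, 0.7, -0.5]
finger_gap: 0.0512
```

Call:
jog_arm([
  {"angular":[0,0,0],"delta_pos":[0.06,0,0],"gripper":255},
  {"angular":[0,0,0],"delta_pos":[0.06,0,0],"gripper":255},
  {"angular":[0,0,0],"delta_pos":[0,0,0],"gripper":255},
  {"angular":[0,0,0],"delta_pos":[0,0,0],"gripper":255},
])

```text
time_s: 15.55
position: [0.5501, -0.097, -0.0119]
tcp_rot: [[0.002, 0.446, 0.895], [-0.004, 0.895, -0.446], [-1.0, -0.003, 0.003]]
ft_force: [-0.6, 0.8, 0.0]
finger_gap: 0.0513
```

```bash
python3 go.py .550 -.097 -.0124
```

```text
[ 0.5501 -0.097  -0.0119] [-0.6  0.8  0. ] 0.05134760059109155 15.55
rot [-0.001  0.003  0.003] cm in R [ 0.05 -0.   -0.01] cm in R0 [ 0.05 -0.   -0.01]
```

Call:
jog_arm([
  {"angular":[0,0,0],"delta_pos":[0.06,0,0],"gripper":255},
  {"angular":[0,0,0],"delta_pos":[0,0,0],"gripper":255},
  {"angular":[0,0,0],"delta_pos":[0,0,0],"gripper":255},
])

```text
time_s: 15.85
position: [0.5501, -0.097, -0.0124]
tcp_rot: [[0.002, 0.446, 0.895], [-0.004, 0.895, -0.446], [-1.0, -0.003, 0.003]]
ft_force: [-0.4, 0.0, -0.4]
finger_gap: 0.0516
```

Call:
jog_arm([
  {"angular":[0,0,0],"delta_pos":[0.05,0,0],"gripper":255},
  {"angular":[0,0,0],"delta_pos":[0,0,0],"gripper":255},
  {"angular":[0,0,0],"delta_pos":[0,0,0],"gripper":255},
])

```text
time_s: 16.15
position: [0.5502, -0.097, -0.0125]
tcp_rot: [[0.002, 0.446, 0.895], [-0.004, 0.895, -0.446], [-1.0, -0.003, 0.003]]
ft_force: [-2.2, 0.2, 5.3]
finger_gap: 0.0517
```

Contact at +6 N, at the expected height. Release slowly and rise.

Call:
jog_arm([
  {"angular":[0,0,0],"delta_pos":[0,0,0],"gripper":118},
  {"angular":[0,0,0],"delta_pos":[0,0,0],"gripper":110},
  {"angular":[0,0,0],"delta_pos":[0,0,0],"gripper":100},
  {"angular":[0,0,0],"delta_pos":[0,0,0],"gripper":85},
  {"angular":[0,0,0],"delta_pos":[0,0,0],"gripper":70},
  {"angular":[0,0,0],"delta_pos":[0,0,0],"gripper":60},
  {"angular":[0,0,0],"delta_pos":[0,0,0],"gripper":60},
  {"angular":[0,0,0],"delta_pos":[0,0,0],"gripper":60},
])

```text
time_s: 16.95
position: [0.5501, -0.097, -0.013]
tcp_rot: [[0.002, 0.446, 0.895], [-0.004, 0.895, -0.446], [-1.0, -0.003, 0.003]]
ft_force: [0.2, -0.6, 0.6]
finger_gap: 0.07
```

```bash
python3 go.py .550 -.097 .07
python3 - <<'E'
from cell import *
import cv2
c=capture("scene")
cv2.imwrite("pics/rel.png",cv2.resize(c["image"][160:250,237:357],(800,600),interpolation=cv2.INTER_NEAREST)[:,:,::-1])
E
```

```text
[ 0.5501 -0.097  -0.013 ] [ 0.2 -0.6  0.6] 0.07004720828808891 16.95
rot [-0.001  0.003  0.003] cm in R [-8.3  -0.03  0.02] cm in R0 [-8.3 -0.  -0. ]
```

View pics/rel.png

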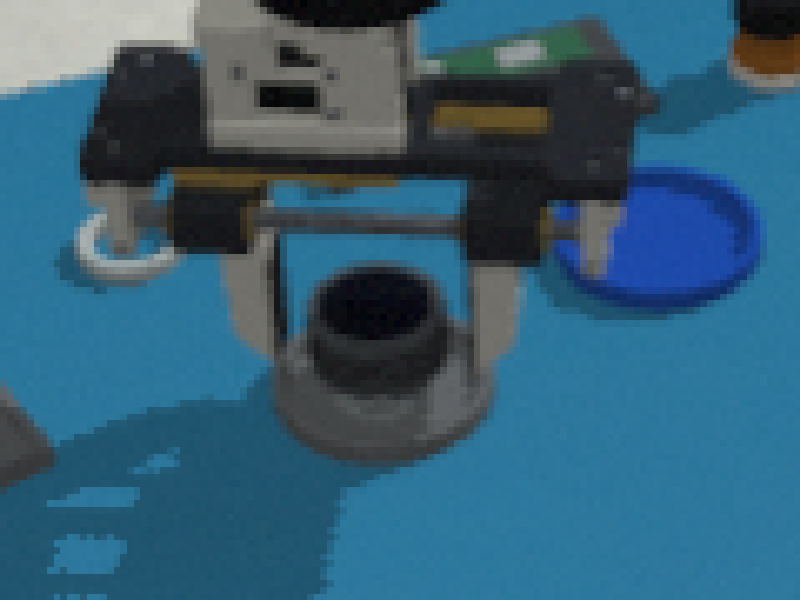

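The lens stands upright in the dish at crop (378,330), and the fingers are clear of it (gap 70 mm). Now rise straight up.

Call:
jog_arm([
  {"angular":[0,0,0],"delta_pos":[-0.5,0,0],"gripper":60},
  {"angular":[0,0,0],"delta_pos":[-1.5,0,0],"gripper":60},
  {"angular":[0,0,0],"delta_pos":[-2.5,0,0],"gripper":60},
  {"angular":[0,0,0],"delta_pos":[-3,0,0],"gripper":60},
  {"angular":[0,0,0],"delta_pos":[-3,0,0],"gripper":60},
  {"angular":[0,0,0],"delta_pos":[-3,0,0],"gripper":60},
  {"angular":[0,0,0],"delta_pos":[-2,0,0],"gripper":60},
  {"angular":[0,0,0],"delta_pos":[0,0,0],"gripper":60},
])

```text
time_s: 17.8
position: [0.5528, -0.0968, 0.1468]
tcp_rot: [[0.009, 0.446, 0.895], [-0.005, 0.895, -0.446], [-1.0, -0.0, 0.011]]
ft_force: [0.6, 1.0, 0.9]
finger_gap: 0.0704
```

Call:
jog_arm([
  {"angular":[0,0,0],"delta_pos":[0,2,-0.5],"gripper":0},
  {"angular":[0,0,0],"delta_pos":[0,3,-1],"gripper":0},
  {"angular":[0,0,0],"delta_pos":[0,3,-1],"gripper":0},
  {"angular":[0,0,0],"delta_pos":[0,3,-1],"gripper":0},
  {"angular":[0,0,0],"delta_pos":[0,3,-1],"gripper":0},
  {"angular":[0,0,0],"delta_pos":[0,2,0],"gripper":0},
  {"angular":[0,0,0],"delta_pos":[0,0,0],"gripper":0},
  {"angular":[0,0,0],"delta_pos":[0,0,0],"gripper":0},
])

```text
time_s: 18.6
position: [0.5803, 0.0666, 0.141]
tcp_rot: [[0.0, 0.445, 0.895], [-0.004, 0.895, -0.445], [-1.0, -0.004, 0.002]]
ft_force: [-0.5, 0.4, 0.0]
finger_gap: 0.0919
```

```bash
python3 go.py .550 -.097 .07
python3 - <<'E'
from cell import *
import cv2,numpy as np
c=capture("scene");t=capture("top")
a=cv2.resize(c["image"][170:245,244:344],(400,300),interpolation=cv2.INTER_NEAREST)
b=cv2.resize(t["image"][147:222,312:412],(400,300),interpolation=cv2.INTER_NEAREST)
e=cv2.resize(t["image"],(400,250));f=cv2.resize(c["image"],(400,250))
cv2.imwrite("pics/fin.png",np.vstack([np.hstack([a,b]),np.hstack([f,e])])[:,:,::-1])
E
```

```text
[0.5803 0.0666 0.141 ] [-0.5  0.4  0. ] 0.09192716713179133 18.6
rot [-0.     0.002  0.004] cm in R [  7.17 -15.97   4.56] cm in R0 [  7.1  -15.99   4.57]
```

View pics/fin.png

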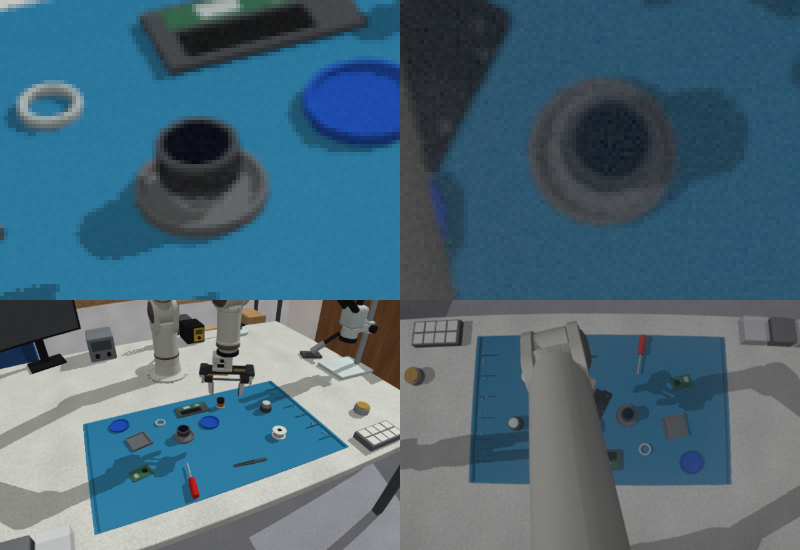

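The lens stands upright and level inside the grey dish (top crop (611,140), dish (603,152)). The other lens is where it was, and the robot is clear.

```bash
python3 -c "
from cell import *
print(close_job())"
```

```text
the job is handed in; nothing more can be done
None
```

The upright lens now stands neck down, wide face up, in the pocket of the round grey rest, and the job is handed in at about 18.6 s. I gripped it across the wide barrel (51.4 mm gap), lowered it in small steps until it touched the floor at about 6 N, then opened the gripper and backed away.

**What went wrong:** My first grasp closed on nothing, just above the lens. The two-view pictures put the real fingertips about 35 mm short of the reported TCP along the tool axis. That disagrees with the stated tool frame. I allowed for the offset and the second grasp held; the lens had not moved in between.

**Last checks:**
- **Placement:** Both cameras show the lens level and fully inside the pocket, a few mm off centre at most.
- **Other items:** The other lens, the square rest and the blue dishes look untouched.
- **Robot:** The gripper is open and well clear, with wrist force near zero.

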